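# Snug down the sample chamber lid

### The job

Close the sample chamber: its four red knobs pull the lid down on its seal. First give every knob about 30 degrees of turn clockwise, always crossing to the opposite knob next; then go round again in the same crossing order and turn each one until you feel it come up firmly snug, so that the lid seats level and all round, without overtightening any. Let go, and leave the other things on the bench alone.

Things in the scene. Friction and masses are not known exactly. Their poses are not given: they have to be found in the camera images.
- chamber: round stainless sample chamber fixed to the bench, 176 mm across its flange, whose top is 80 mm above the bench. Origin: on its upright axis, at bench height. Its x and y axes point at the knobs (A +x, B +y, C -x, D -y), each 70 mm from the axis. All four knobs feel alike to turn: about 0.06 N m running free, up to 0.15 while only the seal resists, then rising by some 3 N m per rad as it seats; 0.2 to 0.5 N m above the running torque is snug, 0.7 is too much.
- lid: loose aluminium lid, 10 mm thick, with a sight glass and four forked ears, lying level on a springy seal. Origin: centre of its underside, 85.5 mm above the bench at the start. It can go down by 2.2 to 4.5 mm, different every time and not to be seen from outside, until it bottoms all round on metal seats.
- knob_a: red bar knob A. Origin: on its turning axis, underside of its steel foot (disc 26 mm wide, 7 mm tall), 0.5 to 1 mm clear of the lid at the start. The bar stands 9 to 45 mm above the origin, 46 mm long along the knob's x (pointing anywhere), 13 mm thick along its y; z up. Clockwise from above drives it down 4 mm per rad; it stays where it is left. It faces knob C.
- knob_b: red bar knob B, the same in size, origin, axes and working as knob A. It faces knob D.
- knob_c: red bar knob C, the same in size, origin, axes and working as knob A. It faces knob A.
- knob_d: red bar knob D, the same in size, origin, axes and working as knob A. It faces knob B.
- reagent_big: bystander: white bottle, blue cap, 68 mm wide, 175 mm tall at most. Leave it alone.
- reagent_small: bystander: white bottle, 52 mm wide, 130 mm tall at most. Leave it alone.
- beaker: bystander: glass beaker, 64 mm wide, 80 mm tall. Leave it alone.
- dish: bystander: flat clear dish, 90 mm wide, 16 mm tall. Leave it alone.
- spare_seal: bystander: spare black seal ring lying flat, 84 mm wide, 6 mm tall. Leave it alone.
- spare_knob: bystander: spare red bar knob standing loose on the bench, 46 mm long, 43 mm tall, not part of the chamber. Leave it alone.
- screwdriver: bystander: screwdriver lying on the bench. Leave it alone.
- power_brick: bystander: black power brick, 110 x 50 x 30 mm. Leave it alone.

How it is judged:
By the outcome, as a careful person would: the job done as asked, in the order asked, and still so for the second after the job is handed in, with the robot touching nothing.
It also fails if it takes over 72 s, if anything falls off the work surface, if the arm or the gripper's body presses on something with over 40 N, if the wrist force passes 120 N, or if a joint passes its speed limit or range.

### The arm

A 7-joint arm with a two-finger parallel gripper is mounted at the origin on the work surface. World frame = base frame: x ahead of the robot, y to its left, z up, the work surface at z = 0. Lengths are in m, angles in rad, forces in N, time in s.
With the tool pointing down it reaches from about 0.425 to 1.025 m from the base axis. Payload 9.4 kg.
Tool frame: the origin (TCP) lies between the finger pads; the fingertips stand 8 mm ahead of it and the grasp point (between the pads) lies 11 mm behind it; z points along the fingers, y is the line along which they close (so a half turn about z gives the same grasp; the last joint's range is limited). The gripper opens to 85 mm and grips with 20 to 120 N. Pads are 22 mm wide; open, the fingers measure 114 mm over their backs; the gripper's body (76 mm by 85 mm) begins 54 mm behind the grasp point. The pads swing forward as they close: fully open they stand 13 mm farther back than shut.
Start: joints at [1.094, 0.599, -0.003, 1.599, 0.002, 0.943, -0.08], TCP at [0.282, -0.668, 0.239] pointing down, gripper open.
Joint ranges: [-2.57, 2.57], [-0.35, 1.97], [-1.29, 1.29], [0.11, 2.56], [-1.05, 4.19], [0.11, 1.86], [-2.63, 2.63]. Speed limits (rad/s): [2.22, 2.22, 3.01, 3.01, 3.14, 3.14, 3.14].

### API

Orientations are given as a unit quaternion [w, x, y, z].
In Python, from rig import env gives the robot as it stands.
- The arm moves only by the tool drive_tool, never from a script. Its argument "increments" is a list of rows, each an object with "hand": the opening, from -1 (shut) to 1 (fully open); "delta_pos": the shift along the tool's x, y, z in m, a list of three; "spin": the turn about the tool's z in degrees. In form: [{"hand": hand, "delta_pos": [tx, ty, tz], "spin": spin}, ...]. A call has 1 to 20 rows; each row shifts and turns the commanded pose from where the row before left it, along the tool's axes as they then stand; what a row does not reach is not made up. A row lasts 1/8 s, in which the tool goes at most 62.5 mm and 10.7 degrees, less where a joint would pass 70% of its speed; a pose out of reach is approached as far as the arm can. A call is refused whole if a number of a shift passes 0.0625 or a number of a turn 10.7, either way. A call with a gripper value outside its range is refused whole. The fingers move at their own pace and stop on an object; "newtons" is the grip in N (left out, the last holds). Time passes only in rows, so rows that do not move let the fingers close. It gives the time, the measured TCP pose, the force, the opening and the grip force at its end, in the units of the state.
- env.sense(): the state, without advancing time (a new reading comes with each control period).
- env.read_camera(name): name is "side" or "top"; returns the picture (420x560x3 uint8, blue, green, red); there is no depth.
- env.calibration(name): a dict with "camera_matrix" (3x3 intrinsics, pixels), "view" (4x4, takes a point from world to camera coordinates). Camera axes: x right, y down, z forward; pixel columns grow to the right and rows downward; lengths in m; the calibration is good to about 2 mm. A picture is of the moment at which its call begins. calibration takes no time and is no camera call.
- env.sign_off(): hands the job in; it is judged then, once.
The state is a dict: "time": time; "joints": joint angles; "qvel": joint speeds; "joint_efforts": joint torques, N m; "position": TCP position; "tcp_rot": TCP orientation; "wrist_force": force on the tool from outside, world axes, zero at the start; "torque": the same for the moment, N m; "width": finger opening in m; "finger_force": force on a finger pad.
Only numpy, scipy, OpenCV 4.12 (cv2) and the standard library are available. Lean on these libraries where they do the work, as an engineer would, in place of code of your own. Each camera call takes 0.05 s, during which the arm holds its last target. There are 200 camera calls.

## Working session

There is one attempt and no reset: what is moved stays moved. The work goes in short steps, Python scripts to look and compute and a tool call to move; the robot and the scene stay as the last step left them, time stands still between calls to the robot, and variables do not carry over. Pictures are saved under pics/ and viewed, at most 10 in all, crops included, and the job is handed in when it is done.

Besides the shell and the picture viewer there is one more tool, called as name(argument=value, ...) on one line, values as JSON. drive_tool: Moves the arm, as the interface text tells. Its arguments: {"type":"object","properties":{"increments":{"type":"array","items":{"type":"object","properties":{"hand":{"type":"number"},"delta_pos":{"type":"array","items":{"type":"number"}},"spin":{"type":"number"}}}},"newtons":{"type":"number"}},"required":["increments"]}

```bash
mkdir -p pics; python3 - <<'E'
from rig import env
import cv2,numpy as np
np.set_printoptions(precision=4,suppress=True)
for n in("top","side"):
    im=env.read_camera(n); cv2.imwrite(f"pics/{n}0.png",im)
    c=env.calibration(n); print(n,c["camera_matrix"],c["view"])
print(env.sense())
E
```

```text
top [[481.7817   0.     285.3611]
 [  0.     481.7817 206.0701]
 [  0.       0.       1.    ]] [[-0.0079 -0.9999  0.0144  0.0008]
 [-0.9893  0.0058 -0.1456  0.6288]
 [ 0.1455 -0.0154 -0.9892  1.4427]
 [ 0.      0.      0.      1.    ]]
side [[393.258    0.     279.861 ]
 [  0.     393.258  206.4909]
 [  0.       0.       1.    ]] [[ 0.6781 -0.7349 -0.009  -0.4134]
 [-0.4005 -0.3592 -0.843   0.3017]
 [ 0.6163  0.5752 -0.5379  0.6862]
 [ 0.      0.      0.      1.    ]]
{'time': 0.1, 'joints': array([ 1.0943,  0.6   , -0.0025,  1.6001,  0.0018,  0.9429, -0.0798]), 'qvel': array([ 0.0017, -0.0005,  0.0007, -0.0016,  0.    , -0.0001, -0.0011]), 'joint_efforts': array([  0.0062, -77.7987,   1.5706, -25.8623,   0.0127,   0.0055,
         0.0001]), 'position': array([ 0.282 , -0.6674,  0.2385]), 'tcp_rot': array([-0.0007,  0.9801,  0.1986, -0.0002]), 'wrist_force': array([-0.6182, -0.6392,  0.4111]), 'torque': array([-0.0045,  0.0214, -0.0076]), 'finger_force': 0.0, 'width': 0.08545948298492935}
```

View pics/top0.png

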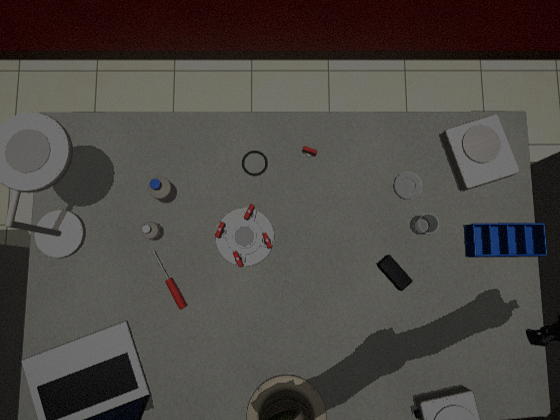

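View pics/side0.png

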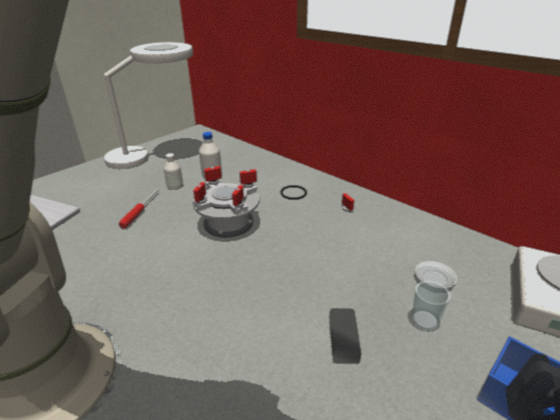

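The top view shows the chamber at about (245,236), with red knobs at (249,212), (267,240), (238,259) and (220,229). In the side view those knobs are at about (213,174), (248,177), (237,196) and (200,192). I'll triangulate them and get each bar's direction from its moments.

```bash
cat >loc.py <<'E'
from rig import env
import cv2,numpy as np
from scipy.optimize import linear_sum_assignment
np.set_printoptions(precision=4,suppress=True)
C={n:env.calibration(n) for n in("top","side")}
def P(n): return C[n]["camera_matrix"]@C[n]["view"][:3]
def cast(n,uv,z):
    V=C[n]["view"];R,t=V[:3,:3],V[:3,3];o=-R.T@t
    d=(np.linalg.inv(C[n]["camera_matrix"])@np.c_[uv,np.ones(len(uv))].T).T@R
    return o+d*((z-o[2])/d[:,2])[:,None]
def blobs(n,roi,k=5,up=4):
    im=np.mean([env.read_camera(n) for _ in range(k)],axis=0).astype(np.float32)
    x0,y0,x1,y1=roi; c=cv2.resize(im[y0:y1,x0:x1],None,fx=up,fy=up,interpolation=cv2.INTER_CUBIC)
    red=c[...,2]-np.maximum(c[...,0],c[...,1])
    m=(red>0.4*np.percentile(red,99)).astype(np.uint8)
    N,l,s,_=cv2.connectedComponentsWithStats(m)
    out=[]
    for i in range(1,N):
        if s[i,4]<20*up: continue
        v,u=np.nonzero(l==i); out.append(np.c_[(u+.5)/up-.5+x0,(v+.5)/up-.5+y0])
    return out,c
def locate(k=5):
    T,ct=blobs("top",(205,195,285,275),k); S,cs=blobs("side",(185,160,270,215),k)
    print(len(T),len(S),[len(t)/16 for t in T],[len(s)/16 for s in S])
    ct,cs=[cv2.resize(c,None,fx=f,fy=f) for c,f in((ct,1.2),(cs,1.1))]
    h=max(ct.shape[0],cs.shape[0]);pad=lambda a:cv2.copyMakeBorder(a,0,h-a.shape[0],0,0,0)
    tri={};cost=np.zeros((len(T),len(S)))
    for i,t in enumerate(T):
        for j,s in enumerate(S):
            X=cv2.triangulatePoints(P("top"),P("side"),t.mean(0),s.mean(0))[:,0];X=X[:3]/X[3]
            e=0
            for n,b in(("top",t),("side",s)):
                q=P(n)@np.r_[X,1];e+=np.linalg.norm(q[:2]/q[2]-b.mean(0))
            tri[i,j]=X;cost[i,j]=e+ (50 if abs(X[2]-.123)>.04 else 0)
    r=[]
    for i,j in zip(*linear_sum_assignment(cost)):
        w=cast("top",T[i],.123)[:,:2];cv=np.cov(w.T);ev,E=np.linalg.eigh(cv);
        yaw=np.degrees(np.arctan2(E[1,1],E[0,1]))%180
        print("px",T[i].mean(0),S[j].mean(0),"tri",tri[i,j],"err",cost[i,j],"plane",w.mean(0),"yaw",round(yaw,1),"size",np.sqrt(12*ev)*1e3)
        r.append((w.mean(0),yaw))
    return r,np.clip(np.hstack([pad(ct),pad(cs)])*1.5,0,255).astype(np.uint8)
E
python3 - <<'E'
from loc import *
r,pic=locate(); cv2.imwrite("pics/crop.png",pic); print(pic.shape)
p=np.array([a for a,_ in r]);c=p.mean(0);print("c",c,np.linalg.norm(p-c,axis=1),np.degrees(np.arctan2(*(p-c).T[::-1])))
E
```

```text
4 4 [63.25, 64.4375, 63.75, 64.4375] [190.875, 187.8125, 140.375, 137.5625]
px [248.6052 211.045 ] [247.8902 175.8622] tri [0.6024 0.1058 0.1241] err 1.024146251644261 plane [0.6034 0.1052] yaw 152.2 size [13.2456 47.5252]
px [219.1512 229.3444] [212.4262 172.852 ] tri [0.5496 0.1907 0.1241] err 0.6831977456742195 plane [0.5504 0.1904] yaw 158.2 size [13.3325 47.6227]
px [266.7468 240.0733] [237.3304 194.4679] tri [0.5171 0.0531 0.125 ] err 1.165992447544088 plane [0.5183 0.0524] yaw 22.9 size [12.9874 46.9234]
px [237.3166 258.5632] [199.0284 191.1736] tri [0.4646 0.1378 0.1243] err 1.0983247821702835 plane [0.4656 0.1372] yaw 25.4 size [13.0121 47.6448]
(384, 758, 3)
c [0.5344 0.1213] [0.0709 0.0709 0.0708 0.0706] [ -13.1495   77.0094 -103.1995  166.9819]
```

View pics/crop.png

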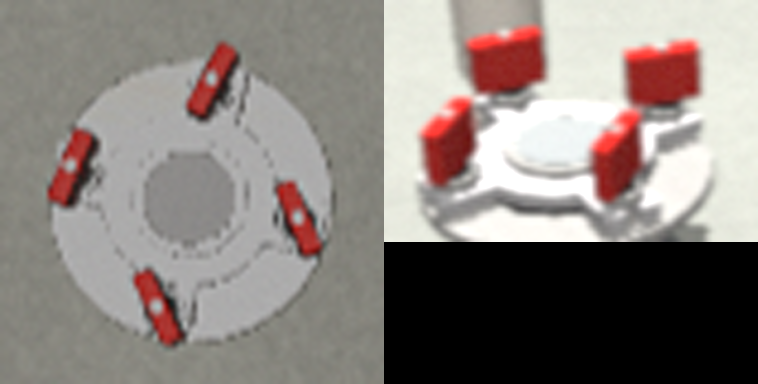

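The four knobs form a clean 70 mm square at height 0.124, with bars 13 x 47 mm, all as stated. I'm moving to A first.

drive_tool(increments=[{"hand":0,"delta_pos":[0.0425,-0.042,0],"spin":0},{"hand":0,"delta_pos":[0.0425,-0.042,0],"spin":0},{"hand":0,"delta_pos":[0.0425,-0.042,0],"spin":0},{"hand":0,"delta_pos":[0.0425,-0.042,0],"spin":0},{"hand":0,"delta_pos":[0.0425,-0.042,0],"spin":0},{"hand":0,"delta_pos":[0.0425,-0.042,0],"spin":0},{"hand":0,"delta_pos":[0.0425,-0.042,0],"spin":0},{"hand":0,"delta_pos":[0.0425,-0.042,0],"spin":0},{"hand":0,"delta_pos":[0.0425,-0.042,0],"spin":0},{"hand":0,"delta_pos":[0.0425,-0.042,0],"spin":0},{"hand":0,"delta_pos":[0.0425,-0.042,0],"spin":0},{"hand":0,"delta_pos":[0.0425,-0.042,0],"spin":0},{"hand":0,"delta_pos":[0.0425,-0.042,0],"spin":0},{"hand":0,"delta_pos":[0.0425,-0.042,0],"spin":0},{"hand":0,"delta_pos":[0,0,0],"spin":-10.5},{"hand":0,"delta_pos":[0,0,0],"spin":-10.5},{"hand":0,"delta_pos":[0,0,0],"spin":-10.5},{"hand":0,"delta_pos":[0,0,0],"spin":-10.5},{"hand":0,"delta_pos":[0,0,0],"spin":-10.5},{"hand":0,"delta_pos":[0,0,0],"spin":-10.5}], newtons=80)

```text
time: 3.1
position: [0.6014, 0.1053, 0.2394]
tcp_rot: [0.0, 0.73, 0.684, 0.0]
wrist_force: [0.5, -0.5, 0.2]
width: 0.0425
finger_force: 0.0
```

```bash
cat >plan.py <<'E'
import sys
from rig import env
import numpy as np
np.set_printoptions(precision=4,suppress=True)
s=env.sense();p=s["position"];q=s["tcp_rot"]
yaw=2*np.degrees(np.arctan2(q[2],q[1]))
print("t",round(s["time"],3),"p",p,"yaw",round(yaw%360,2),"tilt",q[0],q[3],"q1,q7",s["joints"][[0,6]],"F",s["wrist_force"],"M",s["torque"],"w",round(s["width"],4),"ff",round(s["finger_force"],1))
K=dict(A=(.6019,.1058),B=(.5494,.1899),C=(.4655,.1376),D=(.5180,.0535))
a=np.radians(yaw);c,S=np.cos(a),np.sin(a)
if len(sys.argv)>1:
    T=K[sys.argv[1]] ;d=np.array(T)-p[:2]
    print("to",sys.argv[1],"tool x,y",d@[c,S],d@[S,-c],end=" ")
    if len(sys.argv)>2: print("spin(+cw)",(yaw-float(sys.argv[2])+180)%360-180)
E
python3 plan.py A 152.2
```

```text
t 3.1 p [0.6014 0.1053 0.2394] yaw 86.24 tilt 0.0001168595173418551 6.950641692621027e-05 q1,q7 [ 0.0005 -0.5701] F [ 0.4776 -0.4683  0.1695] M [-0.0265  0.0017  0.0095] w 0.0425 ff 0.0
to A tool x,y 0.0005301514348783297 0.00041783069402990777 spin(+cw) -65.95836143199489
```

drive_tool(increments=[{"hand":0,"delta_pos":[0,0,0.01],"spin":-10.5},{"hand":0,"delta_pos":[0,0,0.01],"spin":-10.5},{"hand":0,"delta_pos":[0,0,0.01],"spin":-10.5},{"hand":0,"delta_pos":[0,0,0.01],"spin":-10.5},{"hand":0,"delta_pos":[0,0,0.01],"spin":-10.5},{"hand":0,"delta_pos":[0,0,0.01],"spin":-10.5},{"hand":0,"delta_pos":[0,0,0.01],"spin":-3},{"hand":0,"delta_pos":[0,0,0.025],"spin":0},{"hand":0,"delta_pos":[0,0,0.026],"spin":0},{"hand":0,"delta_pos":[0,0,0],"spin":0},{"hand":-1,"delta_pos":[0,0,0],"spin":0},{"hand":-1,"delta_pos":[0,0,0],"spin":0},{"hand":-1,"delta_pos":[0,0,0],"spin":0},{"hand":-1,"delta_pos":[0,0,0],"spin":0}], newtons=80)

```text
time: 4.85
position: [0.6018, 0.1054, 0.1195]
tcp_rot: [0.001, 0.243, 0.97, 0.0]
wrist_force: [-1.8, -1.7, 7.2]
width: 0.0121
finger_force: 78.1
```

```bash
python3 plan.py A 152.2
```

```text
t 4.85 p [0.6018 0.1054 0.1195] yaw 151.88 tilt 0.0007540477056155412 8.03481113620749e-05 q1,q7 [0.1282 0.2467] F [-1.7776 -1.7093  7.237 ] M [-0.2611  0.4304 -0.0179] w 0.0121 ff 78.1
to A tool x,y 0.0001114612420130911 0.00044654082443610217 spin(+cw) -0.3227916863039013
```

drive_tool(increments=[{"hand":-1,"delta_pos":[0,0,0],"spin":10},{"hand":-1,"delta_pos":[0,0,0],"spin":10},{"hand":-1,"delta_pos":[0,0,0],"spin":10},{"hand":-1,"delta_pos":[0,0,0],"spin":0}])

```text
time: 5.35
position: [0.6012, 0.1048, 0.1178]
tcp_rot: [0.0, 0.485, 0.874, -0.001]
wrist_force: [2.0, -2.0, -12.2]
width: 0.0115
finger_force: 78.4
```

```bash
python3 plan.py A 122.2; python3 plan.py C 25.4 | tail -1
```

```text
t 5.35 p [0.6012 0.1048 0.1178] yaw 121.95 tilt 2.7971639281925747e-05 -0.0005744494204712743 q1,q7 [ 0.0381 -0.1582] F [  1.9895  -2.013  -12.2224] M [-0.3631 -0.5904  0.0219] w 0.0115 ff 78.4
to A tool x,y 0.00048404767516829495 0.0011075945534016261 spin(+cw) -0.2514838272603015
to C tool x,y 0.09964412670100477 -0.09780387458739041 spin(+cw) 96.54851617273971
```

drive_tool(increments=[{"hand":0,"delta_pos":[0,0,0],"spin":0},{"hand":0,"delta_pos":[0,0,0],"spin":0},{"hand":0,"delta_pos":[0,0,-0.03],"spin":0},{"hand":0,"delta_pos":[0,0,-0.03],"spin":0},{"hand":0,"delta_pos":[0.0332,-0.0326,0],"spin":0},{"hand":0,"delta_pos":[0.0332,-0.0326,0],"spin":0},{"hand":0,"delta_pos":[0.0332,-0.0326,0],"spin":0},{"hand":0,"delta_pos":[0,0,0],"spin":10.5},{"hand":0,"delta_pos":[0,0,0],"spin":10.5},{"hand":0,"delta_pos":[0,0,0],"spin":10.5},{"hand":0,"delta_pos":[0,0,0],"spin":10.5},{"hand":0,"delta_pos":[0,0,0],"spin":10.5},{"hand":0,"delta_pos":[0,0,0],"spin":10.5},{"hand":0,"delta_pos":[0,0,0],"spin":10.5},{"hand":0,"delta_pos":[0,0,0],"spin":10.5},{"hand":0,"delta_pos":[0,0,0],"spin":10.5},{"hand":0,"delta_pos":[0,0,0],"spin":2}])

```text
time: 7.48
position: [0.4658, 0.1388, 0.1787]
tcp_rot: [-0.0, 0.975, 0.221, 0.0]
wrist_force: [0.2, -0.4, -0.7]
width: 0.0425
finger_force: 0.0
```

```bash
python3 plan.py C 25.4
```

```text
t 7.475 p [0.4658 0.1388 0.1787] yaw 25.48 tilt -0.00012804549606001983 0.0004339747874041896 q1,q7 [-0.3734 -1.5693] F [ 0.2035 -0.3938 -0.6613] M [ 0.0106 -0.0367  0.0157] w 0.0425 ff 0.0
to C tool x,y -0.000819366819583453 0.0009083067030636087 spin(+cw) 0.07914655735208953
```

drive_tool(increments=[{"hand":0,"delta_pos":[-0.0008,0.0009,0.03],"spin":0},{"hand":0,"delta_pos":[0,0,0.03],"spin":0},{"hand":0,"delta_pos":[0,0,0],"spin":0},{"hand":-1,"delta_pos":[0,0,0],"spin":0},{"hand":-1,"delta_pos":[0,0,0],"spin":0},{"hand":-1,"delta_pos":[0,0,0],"spin":0},{"hand":-1,"delta_pos":[0,0,0],"spin":0},{"hand":-1,"delta_pos":[0,0,0.0007],"spin":10},{"hand":-1,"delta_pos":[0,0,0.0007],"spin":10},{"hand":-1,"delta_pos":[0,0,0.0007],"spin":10},{"hand":-1,"delta_pos":[0,0,0],"spin":0}])

```text
time: 8.85
position: [0.4656, 0.1374, 0.1174]
tcp_rot: [-0.0, 0.999, -0.041, 0.001]
wrist_force: [-2.4, 0.7, 9.1]
width: 0.0119
finger_force: 79.0
```

```bash
sed -i 's/"q1,q7",s\["joints"\]\[\[0,6\]\]/"q",s["joints"]/' plan.py; python3 plan.py C -4.6; python3 plan.py B -21.8|tail -1
```

```text
t 8.85 p [0.4656 0.1374 0.1174] yaw 355.29 tilt -0.00035314394548948335 0.0006488811725772385 q [-0.4772  0.5171  0.1032  2.2532 -0.1396  0.3754 -1.9105] F [-2.4206  0.7009  9.058 ] M [-0.0449  0.5183 -0.141 ] w 0.0119 ff 79.0
to C tool x,y -0.00016640944427111657 -0.00022242797264574024 spin(+cw) -0.10764814440034343
to B tool x,y 0.0791582071322212 -0.05923179337333852 spin(+cw) 17.092351855599674
```

drive_tool(increments=[{"hand":0,"delta_pos":[0,0,0],"spin":0},{"hand":0,"delta_pos":[0,0,0],"spin":0},{"hand":0,"delta_pos":[0,0,-0.03],"spin":0},{"hand":0,"delta_pos":[0,0,-0.03],"spin":0},{"hand":0,"delta_pos":[0.0396,-0.0296,0],"spin":0},{"hand":0,"delta_pos":[0.0396,-0.0296,0],"spin":0},{"hand":0,"delta_pos":[0,0,0],"spin":-10.5},{"hand":0,"delta_pos":[0,0,0],"spin":-10.5},{"hand":0,"delta_pos":[0,0,0],"spin":-10.5},{"hand":0,"delta_pos":[0,0,0],"spin":-10.5},{"hand":0,"delta_pos":[0,0,0],"spin":-10.5},{"hand":0,"delta_pos":[0,0,0],"spin":-10.5},{"hand":0,"delta_pos":[0,0,0],"spin":-10.5},{"hand":0,"delta_pos":[0,0,0],"spin":-10.5},{"hand":0,"delta_pos":[0,0,0],"spin":-10.5},{"hand":0,"delta_pos":[0,0,0],"spin":-10.5},{"hand":0,"delta_pos":[0,0,0],"spin":-10.5},{"hand":0,"delta_pos":[0,0,0],"spin":-10.5},{"hand":0,"delta_pos":[0,0,0],"spin":-10.5},{"hand":0,"delta_pos":[0,0,0],"spin":-10.5}])

```text
time: 11.35
position: [0.5492, 0.1893, 0.1761]
tcp_rot: [0.0, 0.319, 0.948, -0.0]
wrist_force: [0.7, -0.1, 0.3]
width: 0.0426
finger_force: 0.0
```

```bash
python3 plan.py B 158.2
```

```text
t 11.35 p [0.5492 0.1893 0.1761] yaw 142.74 tilt 5.803496462201273e-05 -0.00014103915704320627 q [-0.0242  0.568  -0.5936  1.9683  0.4621  0.7416  0.027 ] F [ 0.6502 -0.1165  0.3379] M [0.0074 0.0243 0.0058] w 0.0426 ff 0.0
to B tool x,y 0.00015298044706218864 0.0005947888786353066 spin(+cw) -15.463225713587065
```

drive_tool(increments=[{"hand":0,"delta_pos":[0,0,0.005],"spin":-10},{"hand":0,"delta_pos":[0,0,0.005],"spin":-5.5},{"hand":0,"delta_pos":[0,0.0005,0.024],"spin":0},{"hand":0,"delta_pos":[0,0,0.024],"spin":0},{"hand":0,"delta_pos":[0,0,0],"spin":0},{"hand":-1,"delta_pos":[0,0,0],"spin":0},{"hand":-1,"delta_pos":[0,0,0],"spin":0},{"hand":-1,"delta_pos":[0,0,0],"spin":0},{"hand":-1,"delta_pos":[0,0,0],"spin":0},{"hand":-1,"delta_pos":[0,0,0.0007],"spin":10},{"hand":-1,"delta_pos":[0,0,0.0007],"spin":10},{"hand":-1,"delta_pos":[0,0,0.0007],"spin":10},{"hand":-1,"delta_pos":[0,0,0],"spin":0}])

```text
time: 12.98
position: [0.5491, 0.1892, 0.1172]
tcp_rot: [0.001, 0.44, 0.898, -0.001]
wrist_force: [-2.6, -4.3, 7.9]
width: 0.0115
finger_force: 78.4
```

```bash
python3 plan.py B 128.2; python3 plan.py D 202.9|tail -1
```

```text
t 12.975 p [0.5491 0.1892 0.1172] yaw 127.73 tilt 0.0006731875450218888 -0.0008105129947243636 q [-0.1226  0.6274 -0.4542  2.0158  0.4757  0.6026 -0.2421] F [-2.6376 -4.2954  7.8879] M [-0.9274  0.5424 -0.0761] w 0.0115 ff 78.4
to B tool x,y 0.00036429369240109974 0.0006752174949530836 spin(+cw) -0.46999716270542535
to D tool x,y -0.08829994654090985 -0.10762793344651182 spin(+cw) -75.16999716270544
```

drive_tool(increments=[{"hand":0,"delta_pos":[0,0,0],"spin":0},{"hand":0,"delta_pos":[0,0,0],"spin":0},{"hand":0,"delta_pos":[0,0,-0.03],"spin":0},{"hand":0,"delta_pos":[0,0,-0.03],"spin":0},{"hand":0,"delta_pos":[-0.0294,-0.0359,0],"spin":0},{"hand":0,"delta_pos":[-0.0294,-0.0359,0],"spin":0},{"hand":0,"delta_pos":[-0.0294,-0.0359,0],"spin":0},{"hand":0,"delta_pos":[0,0,0],"spin":-10.5},{"hand":0,"delta_pos":[0,0,0],"spin":-10.5},{"hand":0,"delta_pos":[0,0,0],"spin":-10.5},{"hand":0,"delta_pos":[0,0,0],"spin":-10.5},{"hand":0,"delta_pos":[0,0,0],"spin":-10.5},{"hand":0,"delta_pos":[0,0,0],"spin":-10.5},{"hand":0,"delta_pos":[0,0,0],"spin":-10.5},{"hand":0,"delta_pos":[0,0,0],"spin":-1.5}])

```text
time: 14.85
position: [0.5186, 0.0545, 0.176]
tcp_rot: [0.0, -0.198, 0.98, 0.0]
wrist_force: [0.7, 0.0, -0.3]
width: 0.0425
finger_force: 0.0
```

```bash
python3 plan.py D 202.9
```

```text
t 14.85 p [0.5186 0.0545 0.176 ] yaw 202.9 tilt 4.415575352780176e-05 0.000458352530324492 q [ 0.4053  0.5904 -0.8977  2.0871  0.6676  0.7779  1.0582] F [ 0.7038  0.0089 -0.2864] M [-0.0209  0.0395 -0.039 ] w 0.0425 ff 0.0
to D tool x,y 0.0009379074679424578 -0.0006529973811213338 spin(+cw) -0.0020522279892816186
```

drive_tool(increments=[{"hand":0,"delta_pos":[0.0009,-0.0006,0.029],"spin":0},{"hand":0,"delta_pos":[0,0,0.029],"spin":0},{"hand":0,"delta_pos":[0,0,0],"spin":0},{"hand":-1,"delta_pos":[0,0,0],"spin":0},{"hand":-1,"delta_pos":[0,0,0],"spin":0},{"hand":-1,"delta_pos":[0,0,0],"spin":0},{"hand":-1,"delta_pos":[0,0,0],"spin":0},{"hand":-1,"delta_pos":[0,0,0.0007],"spin":10},{"hand":-1,"delta_pos":[0,0,0.0007],"spin":10},{"hand":-1,"delta_pos":[0,0,0.0007],"spin":10}])

```text
time: 16.1
position: [0.5184, 0.0533, 0.1171]
tcp_rot: [0.001, 0.065, 0.998, -0.0]
wrist_force: [-2.2, -2.2, 8.3]
width: 0.012
finger_force: 78.6
```

```bash
python3 plan.py D 172.9; python3 plan.py A 122|tail -1
```

```text
t 16.1 p [0.5184 0.0533 0.1171] yaw 172.54 tilt 0.0009296060356069551 -0.0002648153452461965 q [ 0.2464  0.6198 -0.663   2.1419  0.6885  0.5997  0.5246] F [-2.1902 -2.2009  8.2583] M [-0.3473  0.4586  0.0299] w 0.012 ff 78.6
to D tool x,y 0.0004649589804922031 0.00017844334385924202 spin(+cw) -0.36252060761728444
to A tool x,y -0.07593181104240813 0.06293219645925524 spin(+cw) 50.53747939238272
```

drive_tool(increments=[{"hand":0,"delta_pos":[0,0,0],"spin":0},{"hand":0,"delta_pos":[0,0,0],"spin":0},{"hand":0,"delta_pos":[0,0,-0.03],"spin":0},{"hand":0,"delta_pos":[0,0,-0.03],"spin":0},{"hand":0,"delta_pos":[-0.038,0.0315,0],"spin":0},{"hand":0,"delta_pos":[-0.038,0.0315,0],"spin":0},{"hand":0,"delta_pos":[0,0,0],"spin":10},{"hand":0,"delta_pos":[0,0,0],"spin":10},{"hand":0,"delta_pos":[0,0,0],"spin":10},{"hand":0,"delta_pos":[0,0,0],"spin":10},{"hand":0,"delta_pos":[0,0,0],"spin":10.3},{"hand":0,"delta_pos":[0,0,0],"spin":0}])

```text
time: 17.6
position: [0.601, 0.1067, 0.1759]
tcp_rot: [-0.0, 0.479, 0.878, -0.0]
wrist_force: [-1.2, 0.0, 0.2]
width: 0.0429
finger_force: 0.0
```

```bash
python3 plan.py A 122
```

```text
t 17.6 p [0.601  0.1067 0.1759] yaw 122.79 tilt -1.9405875614632875e-05 -0.00022349913016144442 q [ 0.0666  0.5811 -0.4992  1.9059  0.3949  0.7529 -0.0842] F [-1.201   0.0245  0.2119] M [ 0.0376 -0.0141  0.0108] w 0.0429 ff 0.0
to A tool x,y -0.0013073841695297225 0.0002845251437759128 spin(+cw) 0.7852219694372025
```

drive_tool(increments=[{"hand":0,"delta_pos":[-0.0013,0.0003,0.029],"spin":0.8},{"hand":0,"delta_pos":[0,0,0.03],"spin":0},{"hand":0,"delta_pos":[0,0,0],"spin":0},{"hand":-1,"delta_pos":[0,0,0],"spin":0},{"hand":-1,"delta_pos":[0,0,0],"spin":0},{"hand":-1,"delta_pos":[0,0,0],"spin":0},{"hand":-1,"delta_pos":[0,0,0],"spin":0},{"hand":-1,"delta_pos":[0,0,0.0002],"spin":3},{"hand":-1,"delta_pos":[0,0,0.0002],"spin":3}])

```text
time: 18.73
position: [0.6012, 0.105, 0.1179]
tcp_rot: [0.0, 0.532, 0.847, -0.001]
wrist_force: [-5.4, -2.4, 5.2]
width: 0.0118
finger_force: 78.3
```

```bash
python3 plan.py A 116
```

```text
t 18.725 p [0.6012 0.105  0.1179] yaw 115.75 tilt 1.884873521049978e-05 -0.0007835989415106367 q [ 0.0109  0.647  -0.4166  1.9488  0.4265  0.6335 -0.2303] F [-5.3901 -2.3694  5.168 ] M [-0.4331  1.0598  0.0932] w 0.0118 ff 78.3
to A tool x,y 0.0003727733933252081 0.0010023542477453152 spin(+cw) -0.24592281251150894
```

drive_tool(increments=[{"hand":-1,"delta_pos":[0,0,0.0002],"spin":3}])

```text
time: 18.85
position: [0.6011, 0.1051, 0.1176]
tcp_rot: [0.0, 0.554, 0.833, -0.001]
wrist_force: [-4.8, -2.2, 5.2]
width: 0.0116
finger_force: 78.3
```

```bash
python3 plan.py A 113
```

```text
t 18.85 p [0.6011 0.1051 0.1176] yaw 112.76 tilt 6.406351016759847e-06 -0.0008437800452243366 q [ 0.0012  0.6449 -0.4018  1.9496  0.413   0.6289 -0.2698] F [-4.8461 -2.1827  5.1938] M [-0.4175  1.0142  0.0806] w 0.0116 ff 78.3
to A tool x,y 0.00037568352313671453 0.001034100745371823 spin(+cw) -0.2407461327778151
```

drive_tool(increments=[{"hand":-1,"delta_pos":[0,0,0.0002],"spin":3}])

```text
time: 18.98
position: [0.6011, 0.105, 0.1174]
tcp_rot: [0.0, 0.575, 0.818, -0.001]
wrist_force: [-5.4, -1.3, 5.6]
width: 0.0118
finger_force: 78.3
```

```bash
python3 plan.py
```

```text
t 18.975 p [0.6011 0.105  0.1174] yaw 109.76 tilt 2.328122998484815e-05 -0.0008779392438047595 q [-0.0085  0.643  -0.387   1.9504  0.3994  0.6244 -0.3091] F [-5.413  -1.329   5.6155] M [-0.5168  1.0453  0.0896] w 0.0118 ff 78.3
```

drive_tool(increments=[{"hand":-1,"delta_pos":[0,0,0.0002],"spin":3}])

```text
time: 19.1
position: [0.601, 0.1049, 0.1172]
tcp_rot: [0.0, 0.597, 0.803, -0.001]
wrist_force: [-6.1, -2.3, 4.8]
width: 0.0118
finger_force: 78.3
```

```bash
python3 plan.py
```

```text
t 19.1 p [0.601  0.1049 0.1172] yaw 106.76 tilt 8.160969578303758e-06 -0.0009403314486927835 q [-0.018   0.6411 -0.3722  1.9513  0.3857  0.62   -0.3483] F [-6.054  -2.2836  4.8376] M [-0.5104  1.1069  0.0583] w 0.0118 ff 78.3
```

drive_tool(increments=[{"hand":-1,"delta_pos":[0,0,0.0002],"spin":3}])

```text
time: 19.23
position: [0.601, 0.1049, 0.117]
tcp_rot: [0.0, 0.617, 0.787, -0.001]
wrist_force: [-6.7, -2.4, 4.8]
width: 0.0115
finger_force: 78.3
```

```bash
python3 plan.py
```

```text
t 19.225 p [0.601  0.1049 0.117 ] yaw 103.76 tilt 1.9333856013106437e-05 -0.0009649200637595868 q [-0.0277  0.6394 -0.3574  1.952   0.3718  0.6157 -0.3873] F [-6.6618 -2.4167  4.7977] M [-0.5128  1.1829  0.0019] w 0.0115 ff 78.3
```

drive_tool(increments=[{"hand":-1,"delta_pos":[0,0,0.0002],"spin":3}])

```text
time: 19.35
position: [0.6009, 0.1049, 0.1168]
tcp_rot: [-0.0, 0.638, 0.77, -0.001]
wrist_force: [-6.7, -3.3, 5.2]
width: 0.0118
finger_force: 78.3
```

```bash
python3 plan.py
```

```text
t 19.35 p [0.6009 0.1049 0.1168] yaw 100.77 tilt -3.036316681638111e-05 -0.001024533444226374 q [-0.0374  0.6377 -0.3427  1.9529  0.3578  0.6116 -0.4262] F [-6.7034 -3.26    5.2143] M [-0.5649  1.1645  0.1092] w 0.0118 ff 78.3
```

drive_tool(increments=[{"hand":-1,"delta_pos":[0,0,0.0002],"spin":3}])

```text
time: 19.48
position: [0.6008, 0.1049, 0.1166]
tcp_rot: [-0.0, 0.658, 0.753, -0.001]
wrist_force: [-5.6, -2.4, 5.3]
width: 0.0121
finger_force: 78.3
```

```bash
python3 plan.py
```

```text
t 19.475 p [0.6008 0.1049 0.1166] yaw 97.76 tilt -3.756863013771438e-05 -0.0010641317120117992 q [-0.0471  0.6362 -0.3279  1.9537  0.3437  0.6075 -0.465 ] F [-5.6074 -2.4183  5.3473] M [-0.5354  1.2084  0.0289] w 0.0121 ff 78.3
```

drive_tool(increments=[{"hand":-1,"delta_pos":[0,0,0.0002],"spin":3}])

```text
time: 19.6
position: [0.6008, 0.1049, 0.1164]
tcp_rot: [-0.0, 0.677, 0.736, -0.001]
wrist_force: [-5.2, -2.4, 6.1]
width: 0.0117
finger_force: 78.3
```

```bash
python3 plan.py
```

```text
t 19.6 p [0.6008 0.1049 0.1164] yaw 94.76 tilt -2.856579661067425e-05 -0.0010657041366272917 q [-0.0569  0.6346 -0.3131  1.9545  0.3294  0.6035 -0.5036] F [-5.2164 -2.4197  6.0993] M [-0.5846  1.2416  0.0704] w 0.0117 ff 78.3
```

```bash
sed -i 's/"ff",/"j7",s["joint_efforts"][4:],"ff",/' plan.py; python3 plan.py
```

```text
t 19.6 p [0.6008 0.1049 0.1164] yaw 94.76 tilt -2.856579661067425e-05 -0.0010657041366272917 q [-0.0569  0.6346 -0.3131  1.9545  0.3294  0.6035 -0.5036] F [-5.2164 -2.4197  6.0993] M [-0.5846  1.2416  0.0704] w 0.0117 j7 [ 0.302  -1.9362  0.4197] ff 78.3
```

drive_tool(increments=[{"hand":-1,"delta_pos":[0,0,0.0002],"spin":3}])

```text
time: 19.73
position: [0.6007, 0.1049, 0.1162]
tcp_rot: [-0.0, 0.696, 0.718, -0.001]
wrist_force: [-6.1, -2.8, 5.8]
width: 0.0117
finger_force: 78.3
```

```bash
python3 plan.py
```

```text
t 19.725 p [0.6007 0.1049 0.1162] yaw 91.76 tilt -6.87468855718141e-05 -0.0011335163696105514 q [-0.0667  0.6333 -0.2983  1.9553  0.315   0.5998 -0.542 ] F [-6.0955 -2.7553  5.835 ] M [-0.5419  1.2654  0.1135] w 0.0117 j7 [ 0.2887 -1.9823  0.4154] ff 78.3
```

drive_tool(increments=[{"hand":-1,"delta_pos":[0,0,0.0002],"spin":3}])

```text
time: 19.85
position: [0.6007, 0.1049, 0.116]
tcp_rot: [-0.0, 0.715, 0.699, -0.001]
wrist_force: [-6.3, -2.9, 5.6]
width: 0.0116
finger_force: 78.4
```

```bash
python3 plan.py
```

```text
t 19.85 p [0.6007 0.1049 0.116 ] yaw 88.76 tilt -8.86240160620098e-05 -0.0011480881281788835 q [-0.0765  0.632  -0.2835  1.9561  0.3004  0.5961 -0.5804] F [-6.2518 -2.8732  5.6427] M [-0.5727  1.2882  0.104 ] w 0.0116 j7 [ 0.2757 -2.0274  0.4112] ff 78.4
```

drive_tool(increments=[{"hand":-1,"delta_pos":[0,0,0.0002],"spin":3}])

```text
time: 19.98
position: [0.6007, 0.1049, 0.1159]
tcp_rot: [-0.0, 0.733, 0.68, -0.001]
wrist_force: [-6.1, -3.7, 7.3]
width: 0.0115
finger_force: 78.6
```

```bash
python3 plan.py
```

```text
t 19.975 p [0.6007 0.1049 0.1159] yaw 85.76 tilt -6.982737210368485e-05 -0.001185954350203148 q [-0.0863  0.6306 -0.2687  1.9569  0.2858  0.5926 -0.6186] F [-6.0537 -3.7149  7.2733] M [-0.6138  1.3955  0.157 ] w 0.0115 j7 [ 0.2495 -2.1991  0.3698] ff 78.6
```

drive_tool(increments=[{"hand":-1,"delta_pos":[0,0,0.0002],"spin":3}])

```text
time: 20.1
position: [0.6006, 0.1049, 0.1158]
tcp_rot: [-0.0, 0.75, 0.661, -0.001]
wrist_force: [-6.8, -3.2, 10.0]
width: 0.0119
finger_force: 78.8
```

```bash
python3 plan.py
```

```text
t 20.1 p [0.6006 0.1049 0.1158] yaw 82.78 tilt -4.881493591940894e-05 -0.0012271027663371184 q [-0.0962  0.6294 -0.254   1.9577  0.2711  0.5893 -0.6565] F [-6.7648 -3.2175  9.993 ] M [-0.6275  1.5344  0.2728] w 0.0119 j7 [ 0.1781 -2.3787  0.2786] ff 78.8
```

drive_tool(increments=[{"hand":-1,"delta_pos":[0,0,0],"spin":3}])

```text
time: 20.23
position: [0.6006, 0.1049, 0.1157]
tcp_rot: [-0.0, 0.767, 0.641, -0.001]
wrist_force: [-6.4, -2.7, 6.2]
width: 0.0119
finger_force: 78.6
```

```bash
python3 plan.py C 175
```

```text
t 20.225 p [0.6006 0.1049 0.1157] yaw 79.79 tilt -2.2015202106786814e-05 -0.0012500692581779776 q [-0.1059  0.6281 -0.2393  1.9585  0.2562  0.5863 -0.6942] F [-6.3847 -2.7239  6.1924] M [-0.6229  1.4477  0.3326] w 0.0119 j7 [ 0.0603 -2.2651  0.1866] ff 78.6
to C tool x,y 0.008288253296924493 -0.1387315443320513 spin(+cw) -95.20688288274008
```

drive_tool(increments=[{"hand":-1,"delta_pos":[0,0,0],"spin":2}])

```text
time: 20.35
position: [0.6006, 0.1048, 0.1157]
tcp_rot: [0.0, 0.778, 0.628, -0.001]
wrist_force: [-6.2, -4.1, 7.6]
width: 0.012
finger_force: 78.6
```

```bash
python3 plan.py C 175.4
```

```text
t 20.35 p [0.6006 0.1048 0.1157] yaw 77.82 tilt 1.7184363902419368e-05 -0.0012677800475096926 q [-0.1125  0.6273 -0.2295  1.9589  0.2463  0.5844 -0.719 ] F [-6.1979 -4.1033  7.5892] M [-0.6132  1.3574  0.3427] w 0.012 j7 [-0.1206 -2.2913 -0.1281] ff 78.6
to C tool x,y 0.003520742216889834 -0.1389254209846356 spin(+cw) -97.57963307417334
```

drive_tool(increments=[{"hand":0,"delta_pos":[0,0,0],"spin":0},{"hand":0,"delta_pos":[0,0,0],"spin":0},{"hand":0,"delta_pos":[0,0,-0.03],"spin":0},{"hand":0,"delta_pos":[0,0,-0.03],"spin":0},{"hand":0,"delta_pos":[0.0012,-0.0463,0],"spin":0},{"hand":0,"delta_pos":[0.0012,-0.0463,0],"spin":0},{"hand":0,"delta_pos":[0.0012,-0.0463,0],"spin":0},{"hand":0,"delta_pos":[0,0,0],"spin":-10.5},{"hand":0,"delta_pos":[0,0,0],"spin":-10.5},{"hand":0,"delta_pos":[0,0,0],"spin":-10.5},{"hand":0,"delta_pos":[0,0,0],"spin":-10.5},{"hand":0,"delta_pos":[0,0,0],"spin":-10.5},{"hand":0,"delta_pos":[0,0,0],"spin":-10.5},{"hand":0,"delta_pos":[0,0,0],"spin":-10.5},{"hand":0,"delta_pos":[0,0,0],"spin":-10.5},{"hand":0,"delta_pos":[0,0,0],"spin":-10.5},{"hand":0,"delta_pos":[0,0,0],"spin":-3},{"hand":0,"delta_pos":[0,0,0],"spin":0}])

```text
time: 22.6
position: [0.4674, 0.1387, 0.1746]
tcp_rot: [0.0, 0.041, 0.999, 0.0]
wrist_force: [0.6, 0.2, 0.5]
width: 0.0426
finger_force: 0.0
```

```bash
python3 plan.py C 175.3
```

```text
t 22.6 p [0.4674 0.1387 0.1746] yaw 175.28 tilt 0.00026979190727498454 0.00031701976131157404 q [ 0.1376  0.5087 -0.7533  2.1656  0.5663  0.6695  0.4776] F [0.5694 0.2009 0.4669] M [ 0.0403  0.046  -0.0006] w 0.0426 j7 [0.1007 0.0428 0.3939] ff 0.0
to C tool x,y 0.0018303291139141085 -0.001252114163247502 spin(+cw) -0.020298018698696296
```

drive_tool(increments=[{"hand":0,"delta_pos":[0.0018,-0.0012,0.0275],"spin":0},{"hand":0,"delta_pos":[0,0,0.03],"spin":0},{"hand":0,"delta_pos":[0,0,0],"spin":0},{"hand":-1,"delta_pos":[0,0,0],"spin":0},{"hand":-1,"delta_pos":[0,0,0],"spin":0},{"hand":-1,"delta_pos":[0,0,0],"spin":0},{"hand":-1,"delta_pos":[0,0,0],"spin":0},{"hand":-1,"delta_pos":[0,0,0.0004],"spin":6},{"hand":-1,"delta_pos":[0,0,0.0004],"spin":6},{"hand":-1,"delta_pos":[0,0,0.0004],"spin":6},{"hand":-1,"delta_pos":[0,0,0.0002],"spin":3}])

```text
time: 23.98
position: [0.4656, 0.1371, 0.1166]
tcp_rot: [0.001, 0.224, 0.975, -0.0]
wrist_force: [-1.3, -3.4, 8.3]
width: 0.0117
finger_force: 78.1
```

```bash
python3 plan.py C
```

```text
t 23.975 p [0.4656 0.1371 0.1166] yaw 154.13 tilt 0.0008693636522690682 -0.00018483734013378922 q [-0.019   0.5632 -0.5427  2.2252  0.616   0.5002  0.0731] F [-1.2539 -3.3989  8.2859] M [-0.5385  0.2618  0.0541] w 0.0117 j7 [-0.0105 -0.8315  0.1859] ff 78.1
to C tool x,y 0.00025253324553489465 0.00039217727476364387
```

drive_tool(increments=[{"hand":-1,"delta_pos":[0,0,0.0002],"spin":3}])

```text
time: 24.1
position: [0.4655, 0.137, 0.1164]
tcp_rot: [0.001, 0.249, 0.969, -0.0]
wrist_force: [-2.0, -1.9, 7.7]
width: 0.0114
finger_force: 78.2
```

```bash
python3 plan.py
```

```text
t 24.1 p [0.4655 0.137  0.1164] yaw 151.17 tilt 0.0008259093883786903 -0.00021657937039460426 q [-0.029   0.5608 -0.5279  2.226   0.6036  0.4942  0.0346] F [-1.9707 -1.8504  7.6755] M [-0.6339  0.2668  0.0916] w 0.0114 j7 [ 0.0496 -0.8709  0.434 ] ff 78.2
```

drive_tool(increments=[{"hand":-1,"delta_pos":[0,0,0.0002],"spin":3}])

```text
time: 24.22
position: [0.4655, 0.137, 0.1162]
tcp_rot: [0.001, 0.274, 0.962, -0.0]
wrist_force: [-1.5, -3.5, 8.6]
width: 0.012
finger_force: 78.2
```

```bash
python3 plan.py
```

```text
t 24.225 p [0.4655 0.137  0.1162] yaw 148.17 tilt 0.000805651147448595 -0.00024183599775630128 q [-0.0393  0.5583 -0.5129  2.2268  0.5908  0.4883 -0.0043] F [-1.4702 -3.4938  8.64  ] M [-0.5842  0.3201  0.0614] w 0.012 j7 [ 0.0472 -0.9305  0.4355] ff 78.2
```

drive_tool(increments=[{"hand":-1,"delta_pos":[0,0,0.0002],"spin":3}])

```text
time: 24.35
position: [0.4654, 0.1369, 0.116]
tcp_rot: [0.001, 0.299, 0.954, -0.0]
wrist_force: [-1.0, -4.1, 8.8]
width: 0.012
finger_force: 78.3
```

```bash
python3 plan.py
```

```text
t 24.35 p [0.4654 0.1369 0.116 ] yaw 145.17 tilt 0.0007789332147145597 -0.00026262152149653193 q [-0.0497  0.5559 -0.4978  2.2277  0.5778  0.4825 -0.0429] F [-1.0369 -4.1402  8.7526] M [-0.6346  0.2806  0.1243] w 0.012 j7 [ 0.0372 -0.9968  0.427 ] ff 78.3
```

drive_tool(increments=[{"hand":-1,"delta_pos":[0,0,0.0002],"spin":3}])

```text
time: 24.48
position: [0.4654, 0.1368, 0.1158]
tcp_rot: [0.001, 0.324, 0.946, -0.0]
wrist_force: [-1.7, -3.6, 11.8]
width: 0.0117
finger_force: 78.7
```

```bash
python3 plan.py
```

```text
t 24.475 p [0.4654 0.1368 0.1158] yaw 142.17 tilt 0.0007722843192855432 -0.0003070667295833869 q [-0.0602  0.5536 -0.4827  2.2285  0.5645  0.4769 -0.0813] F [-1.7307 -3.5954 11.8082] M [-0.743   0.4069  0.151 ] w 0.0117 j7 [ 0.0186 -1.2222  0.3701] ff 78.7
```

```bash
cat >avg.py <<'E'
from rig import env
import numpy as np
np.set_printoptions(precision=3,suppress=True)
v=[env.sense()["torque"][2]]
for _ in range(5): env.read_camera("top"); v.append(env.sense()["torque"][2])
print("Mz",np.array(v),"mean",np.mean(v))
E
python3 avg.py
```

```text
Mz [ 0.151  0.003 -0.037 -0.061 -0.078 -0.073] mean -0.01571362554615213
```

drive_tool(increments=[{"hand":-1,"delta_pos":[0,0,0],"spin":3}])

```text
time: 24.85
position: [0.4653, 0.1368, 0.1158]
tcp_rot: [0.001, 0.348, 0.937, -0.0]
wrist_force: [-1.2, -3.6, 8.7]
width: 0.0119
finger_force: 78.4
```

```bash
python3 plan.py;python3 avg.py
```

```text
t 24.85 p [0.4653 0.1368 0.1158] yaw 139.22 tilt 0.0007053534387101346 -0.00029958647521105737 q [-0.07    0.5512 -0.4684  2.2292  0.5508  0.4718 -0.1185] F [-1.2245 -3.6091  8.7217] M [-0.7411  0.3735  0.2205] w 0.0119 j7 [-0.0455 -1.1144  0.4952] ff 78.4
Mz [ 0.22   0.159  0.072  0.026 -0.006  0.05 ] mean 0.08701679453185256
```

drive_tool(increments=[{"hand":-1,"delta_pos":[0,0,0],"spin":3}])

```text
time: 25.22
position: [0.4653, 0.1367, 0.1158]
tcp_rot: [0.001, 0.373, 0.928, -0.0]
wrist_force: [-2.3, -3.9, 7.6]
width: 0.0114
finger_force: 78.4
```

```bash
python3 plan.py
```

```text
t 25.225 p [0.4653 0.1367 0.1158] yaw 136.23 tilt 0.0007150373716535481 -0.0003351932714108341 q [-0.0802  0.5489 -0.4537  2.2299  0.5368  0.4668 -0.1559] F [-2.2652 -3.9075  7.6379] M [-0.7935  0.3724  0.335 ] w 0.0114 j7 [-0.1722 -1.1583  0.378 ] ff 78.4
```

drive_tool(increments=[{"hand":-1,"delta_pos":[0,0,0],"spin":2}])

```text
time: 25.35
position: [0.4653, 0.1367, 0.1158]
tcp_rot: [0.001, 0.389, 0.921, -0.0]
wrist_force: [-1.4, -3.7, 7.5]
width: 0.0115
finger_force: 78.4
```

```bash
python3 plan.py B 127.7
```

```text
t 25.35 p [0.4653 0.1367 0.1158] yaw 134.23 tilt 0.0007357914383487664 -0.00040775569250219197 q [-0.0874  0.5473 -0.4436  2.2304  0.5273  0.4634 -0.181 ] F [-1.4254 -3.699   7.5254] M [-0.8746  0.3306  0.4407] w 0.0115 j7 [-0.4254 -1.2344 -0.1696] ff 78.4
to B tool x,y -0.020561258531335964 0.09740695028494736 spin(+cw) 6.530935818938019
```

drive_tool(increments=[{"hand":0,"delta_pos":[0,0,0],"spin":0},{"hand":0,"delta_pos":[0,0,0],"spin":0},{"hand":0,"delta_pos":[0,0,-0.03],"spin":0},{"hand":0,"delta_pos":[0,0,-0.03],"spin":0},{"hand":0,"delta_pos":[-0.0103,0.0487,0],"spin":0},{"hand":0,"delta_pos":[-0.0103,0.0487,0],"spin":0},{"hand":0,"delta_pos":[0,0,0],"spin":6.5},{"hand":0,"delta_pos":[0,0,0],"spin":0}])

```text
time: 26.35
position: [0.5491, 0.1912, 0.1744]
tcp_rot: [-0.0, 0.439, 0.898, -0.0]
wrist_force: [0.4, -0.3, 0.3]
width: 0.0426
finger_force: 0.0
```

```bash
python3 plan.py B 127.7
```

```text
t 26.35 p [0.5491 0.1912 0.1744] yaw 127.88 tilt -0.00023051725789648877 -0.00012048588494361712 q [-0.0874  0.5528 -0.5018  1.972   0.3957  0.7137 -0.169 ] F [ 0.4129 -0.3081  0.3127] M [-0.0252  0.0496 -0.0157] w 0.0426 j7 [-0.1504 -0.1185 -0.7276] ff 0.0
to B tool x,y -0.0011808630466459806 -0.0005439787016765107 spin(+cw) 0.18056640854109673
```

drive_tool(increments=[{"hand":0,"delta_pos":[-0.0012,-0.0005,0.0275],"spin":0},{"hand":0,"delta_pos":[0,0,0.03],"spin":0},{"hand":0,"delta_pos":[0,0,0],"spin":0},{"hand":-1,"delta_pos":[0,0,0],"spin":0},{"hand":-1,"delta_pos":[0,0,0],"spin":0},{"hand":-1,"delta_pos":[0,0,0],"spin":0},{"hand":-1,"delta_pos":[0,0,0],"spin":0},{"hand":-1,"delta_pos":[0,0,0.0004],"spin":6},{"hand":-1,"delta_pos":[0,0,0.0004],"spin":6},{"hand":-1,"delta_pos":[0,0,0.0004],"spin":6},{"hand":-1,"delta_pos":[0,0,0.0002],"spin":3}])

```text
time: 27.72
position: [0.5488, 0.1889, 0.1171]
tcp_rot: [0.0, 0.597, 0.802, -0.001]
wrist_force: [-4.6, -3.4, 6.3]
width: 0.0116
finger_force: 78.1
```

```bash
python3 plan.py B
```

```text
t 27.725 p [0.5488 0.1889 0.1171] yaw 106.69 tilt 0.00022799672212839428 -0.0006531127406254145 q [-0.1964  0.6106 -0.3423  2.0212  0.367   0.5693 -0.5024] F [-4.59   -3.3998  6.3277] M [-0.5089  0.9451  0.1045] w 0.0116 j7 [ 0.298  -1.5586  0.2057] ff 78.1
to B tool x,y 0.0007596472246334509 0.0008939003818670832
```

drive_tool(increments=[{"hand":-1,"delta_pos":[0,0,0.0002],"spin":3}])

```text
time: 27.85
position: [0.5487, 0.1889, 0.1169]
tcp_rot: [0.0, 0.617, 0.787, -0.001]
wrist_force: [-5.1, -2.5, 6.1]
width: 0.0117
finger_force: 78.1
```

```bash
python3 plan.py
```

```text
t 27.85 p [0.5487 0.1889 0.1169] yaw 103.73 tilt 0.00016794445488219095 -0.0006786770802846842 q [-0.2062  0.6091 -0.3278  2.022   0.3527  0.5653 -0.54  ] F [-5.0607 -2.4641  6.0501] M [-0.5726  0.9442  0.0324] w 0.0117 j7 [ 0.3882 -1.5811  0.4507] ff 78.1
```

drive_tool(increments=[{"hand":-1,"delta_pos":[0,0,0.0002],"spin":3}])

```text
time: 27.98
position: [0.5486, 0.1889, 0.1167]
tcp_rot: [0.0, 0.638, 0.77, -0.001]
wrist_force: [-4.3, -2.7, 6.3]
width: 0.0121
finger_force: 78.2
```

```bash
python3 plan.py
```

```text
t 27.975 p [0.5486 0.1889 0.1167] yaw 100.73 tilt 0.00011886104111185898 -0.0007002148165377905 q [-0.2161  0.6077 -0.313   2.0228  0.3382  0.5613 -0.5781] F [-4.2573 -2.7049  6.2641] M [-0.6184  0.9709  0.126 ] w 0.0121 j7 [ 0.3936 -1.6261  0.4575] ff 78.2
```

drive_tool(increments=[{"hand":-1,"delta_pos":[0,0,0.0002],"spin":3}])

```text
time: 28.1
position: [0.5486, 0.1888, 0.1165]
tcp_rot: [0.0, 0.658, 0.753, -0.001]
wrist_force: [-5.4, -3.5, 6.6]
width: 0.012
finger_force: 78.2
```

```bash
python3 plan.py
```

```text
t 28.1 p [0.5486 0.1888 0.1165] yaw 97.73 tilt 7.912572553710697e-05 -0.0007576291674817826 q [-0.2261  0.6064 -0.2982  2.0237  0.3234  0.5575 -0.6159] F [-5.3586 -3.4542  6.5725] M [-0.582   1.0397  0.0525] w 0.012 j7 [ 0.391  -1.6732  0.4559] ff 78.2
```

drive_tool(increments=[{"hand":-1,"delta_pos":[0,0,0.0002],"spin":3}])

```text
time: 28.22
position: [0.5485, 0.1889, 0.1163]
tcp_rot: [0.0, 0.677, 0.736, -0.001]
wrist_force: [-5.4, -2.7, 8.3]
width: 0.0117
finger_force: 78.4
```

```bash
python3 plan.py
```

```text
t 28.225 p [0.5485 0.1889 0.1163] yaw 94.74 tilt 6.861073592423106e-05 -0.0007813365104928389 q [-0.2361  0.6051 -0.2834  2.0245  0.3086  0.5537 -0.6536] F [-5.3697 -2.6886  8.2943] M [-0.6082  1.181   0.0699] w 0.0117 j7 [ 0.3991 -1.8078  0.4311] ff 78.4
```

drive_tool(increments=[{"hand":-1,"delta_pos":[0,0,0.0002],"spin":3}])

```text
time: 28.35
position: [0.5485, 0.1888, 0.1162]
tcp_rot: [0.0, 0.696, 0.718, -0.001]
wrist_force: [-7.0, -2.9, 9.6]
width: 0.0117
finger_force: 78.7
```

```bash
python3 plan.py
```

```text
t 28.35 p [0.5485 0.1888 0.1162] yaw 91.74 tilt 8.92578644408436e-05 -0.0008145815065276471 q [-0.2462  0.6037 -0.2686  2.0253  0.2936  0.5503 -0.6911] F [-7.0188 -2.9479  9.5883] M [-0.7547  1.2249  0.1216] w 0.0117 j7 [ 0.3149 -2.043   0.344 ] ff 78.7
```

drive_tool(increments=[{"hand":-1,"delta_pos":[0,0,0],"spin":2}])

```text
time: 28.48
position: [0.5484, 0.1888, 0.1162]
tcp_rot: [0.0, 0.708, 0.706, -0.001]
wrist_force: [-6.0, -3.6, 7.4]
width: 0.0117
finger_force: 78.5
```

```bash
python3 plan.py
```

```text
t 28.475 p [0.5484 0.1888 0.1162] yaw 89.78 tilt 0.00010978230706567734 -0.0008782484094667175 q [-0.2529  0.6028 -0.2589  2.0258  0.2837  0.5483 -0.7156] F [-6.0075 -3.5864  7.4365] M [-0.7036  1.1155  0.2239] w 0.0117 j7 [ 0.1172 -1.955   0.0287] ff 78.5
```

drive_tool(increments=[{"hand":-1,"delta_pos":[0,0,0],"spin":2}])

```text
time: 28.6
position: [0.5484, 0.1888, 0.1161]
tcp_rot: [0.0, 0.721, 0.693, -0.001]
wrist_force: [-5.4, -3.2, 8.7]
width: 0.0117
finger_force: 78.5
```

```bash
python3 plan.py
```

```text
t 28.6 p [0.5484 0.1888 0.1161] yaw 87.8 tilt 9.945711365754703e-05 -0.0008829465069814204 q [-0.2595  0.602  -0.2492  2.0263  0.2736  0.5462 -0.7402] F [-5.4297 -3.2476  8.7328] M [-0.7024  1.1312  0.2794] w 0.0117 j7 [ 0.0681 -1.9712  0.0294] ff 78.5
```

drive_tool(increments=[{"hand":-1,"delta_pos":[0,0,0],"spin":2}])

```text
time: 28.72
position: [0.5483, 0.1888, 0.1161]
tcp_rot: [0.0, 0.732, 0.681, -0.001]
wrist_force: [-6.3, -3.6, 8.0]
width: 0.0118
finger_force: 78.5
```

```bash
python3 plan.py D 172.6
```

```text
t 28.725 p [0.5483 0.1888 0.1161] yaw 85.81 tilt 8.035895323889161e-05 -0.0009310569896133805 q [-0.266   0.6011 -0.2395  2.0268  0.2634  0.5443 -0.7648] F [-6.3435 -3.5608  7.9876] M [-0.7145  1.1538  0.3733] w 0.0118 j7 [-0.0098 -1.9904 -0.0449] ff 78.5
to D tool x,y -0.13714883741382097 -0.02035069505081729 spin(+cw) -86.78905876369696
```

drive_tool(increments=[{"hand":-1,"delta_pos":[0,0,0],"spin":1},{"hand":0,"delta_pos":[0,0,0],"spin":0},{"hand":0,"delta_pos":[0,0,0],"spin":0},{"hand":0,"delta_pos":[0,0,-0.03],"spin":0},{"hand":0,"delta_pos":[0,0,-0.03],"spin":0},{"hand":0,"delta_pos":[-0.0458,-0.006,0],"spin":0},{"hand":0,"delta_pos":[-0.0458,-0.006,0],"spin":0},{"hand":0,"delta_pos":[-0.0458,-0.006,0],"spin":0},{"hand":0,"delta_pos":[0,0,0],"spin":-10.5},{"hand":0,"delta_pos":[0,0,0],"spin":-10.5},{"hand":0,"delta_pos":[0,0,0],"spin":-10.5},{"hand":0,"delta_pos":[0,0,0],"spin":-10.5},{"hand":0,"delta_pos":[0,0,0],"spin":-10.5},{"hand":0,"delta_pos":[0,0,0],"spin":-10.5},{"hand":0,"delta_pos":[0,0,0],"spin":-10.5},{"hand":0,"delta_pos":[0,0,0],"spin":-10.5},{"hand":0,"delta_pos":[0,0,0],"spin":-3.8},{"hand":0,"delta_pos":[0,0,0],"spin":0}])

```text
time: 30.98
position: [0.5195, 0.0543, 0.1749]
tcp_rot: [0.0, 0.065, 0.998, 0.0]
wrist_force: [-0.3, 0.0, -0.3]
width: 0.0427
finger_force: 0.0
```

```bash
python3 plan.py D 172.6
```

```text
t 30.975 p [0.5195 0.0543 0.1749] yaw 172.55 tilt 0.00020118663277502518 0.00022660721242822796 q [ 0.2953  0.5373 -0.7203  2.0926  0.548   0.7042  0.655 ] F [-0.2716  0.0055 -0.2553] M [0.0864 0.0076 0.0146] w 0.0427 j7 [0.1212 0.051  0.4839] ff 0.0
to D tool x,y 0.0013856771707034105 -0.0009681309729495383 spin(+cw) -0.04526740441585275
```

drive_tool(increments=[{"hand":0,"delta_pos":[0.0014,-0.001,0.0275],"spin":0},{"hand":0,"delta_pos":[0,0,0.03],"spin":0},{"hand":0,"delta_pos":[0,0,0],"spin":0},{"hand":-1,"delta_pos":[0,0,0],"spin":0},{"hand":-1,"delta_pos":[0,0,0],"spin":0},{"hand":-1,"delta_pos":[0,0,0],"spin":0},{"hand":-1,"delta_pos":[0,0,0],"spin":0},{"hand":-1,"delta_pos":[0,0,0.0004],"spin":6},{"hand":-1,"delta_pos":[0,0,0.0004],"spin":6},{"hand":-1,"delta_pos":[0,0,0.0004],"spin":6},{"hand":-1,"delta_pos":[0,0,0.0002],"spin":3}])

```text
time: 32.35
position: [0.5181, 0.0529, 0.117]
tcp_rot: [0.001, 0.247, 0.969, -0.0]
wrist_force: [-1.6, -3.7, 6.5]
width: 0.012
finger_force: 77.9
```

```bash
python3 plan.py D
```

```text
t 32.35 p [0.5181 0.0529 0.117 ] yaw 151.42 tilt 0.0008432196345825644 -0.0004446848772861753 q [ 0.1574  0.5888 -0.5278  2.148   0.5749  0.5435  0.2719] F [-1.633  -3.6867  6.4998] M [-0.6837  0.2367  0.014 ] w 0.012 j7 [-0.1555 -0.9216  0.2156] ff 77.9
to D tool x,y 0.0003614751074358209 0.0005326747989752237
```

drive_tool(increments=[{"hand":-1,"delta_pos":[0,0,0.0002],"spin":3}])

```text
time: 32.48
position: [0.518, 0.0528, 0.1168]
tcp_rot: [0.001, 0.272, 0.962, -0.0]
wrist_force: [-1.4, -3.6, 7.3]
width: 0.0117
finger_force: 78.0
```

```bash
python3 plan.py
```

```text
t 32.475 p [0.518  0.0528 0.1168] yaw 148.46 tilt 0.000818009663448931 -0.00043823326232224726 q [ 0.1476  0.5863 -0.5131  2.1487  0.5624  0.5378  0.2331] F [-1.3732 -3.6095  7.3   ] M [-0.6751  0.2726  0.0247] w 0.0117 j7 [-0.1001 -0.9621  0.4681] ff 78.0
```

drive_tool(increments=[{"hand":-1,"delta_pos":[0,0,0.0002],"spin":3}])

```text
time: 32.6
position: [0.518, 0.0527, 0.1166]
tcp_rot: [0.001, 0.297, 0.955, -0.0]
wrist_force: [-1.7, -3.8, 8.0]
width: 0.0119
finger_force: 78.0
```

```bash
python3 plan.py
```

```text
t 32.6 p [0.518  0.0527 0.1166] yaw 145.45 tilt 0.0008024091283161807 -0.0004476410856990373 q [ 0.1376  0.5838 -0.4982  2.1495  0.5494  0.5321  0.194 ] F [-1.7024 -3.8428  8.0426] M [-0.7327  0.2864  0.0313] w 0.0119 j7 [-0.1102 -1.0227  0.4744] ff 78.0
```

drive_tool(increments=[{"hand":-1,"delta_pos":[0,0,0.0002],"spin":3}])

```text
time: 32.72
position: [0.5179, 0.0526, 0.1164]
tcp_rot: [0.001, 0.322, 0.947, -0.001]
wrist_force: [-0.9, -2.7, 7.4]
width: 0.0119
finger_force: 78.1
```

```bash
python3 plan.py
```

```text
t 32.725 p [0.5179 0.0526 0.1164] yaw 142.45 tilt 0.00074004936644146 -0.0005047156909711726 q [ 0.1274  0.5815 -0.4832  2.1503  0.5363  0.5267  0.1551] F [-0.9311 -2.7109  7.3805] M [-0.867   0.2699  0.0455] w 0.0119 j7 [-0.1262 -1.0872  0.4719] ff 78.1
```

drive_tool(increments=[{"hand":-1,"delta_pos":[0,0,0.0002],"spin":3}])

```text
time: 32.85
position: [0.5179, 0.0525, 0.1162]
tcp_rot: [0.001, 0.347, 0.938, -0.001]
wrist_force: [-1.5, -3.7, 7.6]
width: 0.0116
finger_force: 78.1
```

```bash
python3 plan.py
```

```text
t 32.85 p [0.5179 0.0525 0.1162] yaw 139.44 tilt 0.0007360622481814761 -0.0005382993560630923 q [ 0.1173  0.5792 -0.4682  2.1511  0.523   0.5212  0.1164] F [-1.4993 -3.7426  7.5696] M [-0.8113  0.3382  0.012 ] w 0.0116 j7 [-0.1421 -1.1525  0.4692] ff 78.1
```

drive_tool(increments=[{"hand":-1,"delta_pos":[0,0,0.0002],"spin":3}])

```text
time: 32.98
position: [0.5179, 0.0524, 0.1161]
tcp_rot: [0.001, 0.371, 0.929, -0.001]
wrist_force: [-2.3, -4.4, 10.3]
width: 0.012
finger_force: 78.5
```

```bash
python3 plan.py
```

```text
t 32.975 p [0.5179 0.0524 0.1161] yaw 136.44 tilt 0.000740725908860583 -0.0005948126066529663 q [ 0.1071  0.5769 -0.4532  2.152   0.5095  0.516   0.0779] F [-2.294  -4.4219 10.308 ] M [-0.9146  0.4933  0.116 ] w 0.012 j7 [-0.1512 -1.3797  0.4286] ff 78.5
```

drive_tool(increments=[{"hand":-1,"delta_pos":[0,0,0.0002],"spin":3}])

```text
time: 33.1
position: [0.5178, 0.0524, 0.116]
tcp_rot: [0.001, 0.395, 0.919, -0.001]
wrist_force: [-3.5, -4.5, 12.8]
width: 0.0117
finger_force: 78.9
```

```bash
python3 plan.py
```

```text
t 33.1 p [0.5178 0.0524 0.116 ] yaw 133.45 tilt 0.0007687440580109281 -0.0006831458028115483 q [ 0.0968  0.5746 -0.4383  2.1528  0.4958  0.511   0.0397] F [-3.5494 -4.4773 12.7871] M [-1.0087  0.5988  0.1915] w 0.0117 j7 [-0.2481 -1.6185  0.2994] ff 78.9
```

drive_tool(increments=[{"hand":-1,"delta_pos":[0,0,0],"spin":2}])

```text
time: 33.22
position: [0.5177, 0.0524, 0.116]
tcp_rot: [0.001, 0.411, 0.912, -0.001]
wrist_force: [-2.5, -5.7, 8.5]
width: 0.0117
finger_force: 78.6
```

```bash
python3 plan.py
```

```text
t 33.225 p [0.5177 0.0524 0.116 ] yaw 131.49 tilt 0.0007748724290400921 -0.0007236910562862264 q [ 0.09    0.5731 -0.4285  2.1533  0.4865  0.5079  0.0148] F [-2.5309 -5.666   8.5171] M [-1.0076  0.5058  0.3298] w 0.0117 j7 [-0.4465 -1.5406 -0.021 ] ff 78.6
```

drive_tool(increments=[{"hand":-1,"delta_pos":[0,0,0],"spin":2}])

```text
time: 33.35
position: [0.5177, 0.0523, 0.116]
tcp_rot: [0.001, 0.426, 0.904, -0.001]
wrist_force: [-2.5, -4.0, 9.5]
width: 0.0117
finger_force: 78.6
```

```bash
python3 plan.py
```

```text
t 33.35 p [0.5177 0.0523 0.116 ] yaw 129.51 tilt 0.0007806908437773475 -0.00072424186195439 q [ 0.0834  0.5716 -0.4188  2.1538  0.4771  0.5048 -0.01  ] F [-2.52   -4.0465  9.5318] M [-1.1027  0.5496  0.3172] w 0.0117 j7 [-0.5041 -1.567  -0.0124] ff 78.6
```

drive_tool(increments=[{"hand":-1,"delta_pos":[0,0,0],"spin":1}])

```text
time: 33.48
position: [0.5177, 0.0523, 0.116]
tcp_rot: [0.001, 0.434, 0.901, -0.001]
wrist_force: [-2.5, -5.8, 10.2]
width: 0.0115
finger_force: 78.6
```

```bash
python3 plan.py
```

```text
t 33.475 p [0.5177 0.0523 0.116 ] yaw 128.54 tilt 0.0008230220641107178 -0.000728960858654584 q [ 0.0801  0.5709 -0.414   2.154   0.4725  0.5033 -0.0223] F [-2.4932 -5.7869 10.1964] M [-1.1143  0.5046  0.3382] w 0.0115 j7 [-0.64   -1.6021 -0.2942] ff 78.6
```

drive_tool(increments=[{"hand":0,"delta_pos":[0,0,0],"spin":0},{"hand":0,"delta_pos":[0,0,0],"spin":0},{"hand":0,"delta_pos":[0,0,0],"spin":0},{"hand":0,"delta_pos":[0,0,-0.03],"spin":0},{"hand":0,"delta_pos":[0,0,-0.04],"spin":0},{"hand":0,"delta_pos":[0,0,-0.05],"spin":0}])

```text
time: 34.22
position: [0.5172, 0.0537, 0.2353]
tcp_rot: [-0.001, 0.433, 0.901, -0.0]
wrist_force: [1.3, -0.7, 0.4]
width: 0.0429
finger_force: 0.0
```

```bash
python3 plan.py A
```

```text
t 34.225 p [0.5172 0.0537 0.2353] yaw 128.63 tilt -0.0009577135483670475 -0.0002860995687902912 q [ 0.1997  0.4086 -0.5561  2.0438  0.3045  0.7707  0.1335] F [ 1.3495 -0.6773  0.3533] M [-0.0465 -0.0255 -0.0387] w 0.0429 j7 [ 0.7853 -1.4142 -0.8803] ff 0.0
to A tool x,y -0.012190194206213093 0.09873866232103987
```

drive_tool(increments=[{"hand":0,"delta_pos":[-0.045,-0.036,0],"spin":0},{"hand":0,"delta_pos":[-0.045,-0.036,0],"spin":0},{"hand":0,"delta_pos":[-0.045,-0.036,0],"spin":0},{"hand":0,"delta_pos":[-0.045,-0.036,0],"spin":0},{"hand":0,"delta_pos":[-0.045,-0.036,0],"spin":0},{"hand":0,"delta_pos":[-0.045,-0.036,0],"spin":0},{"hand":0,"delta_pos":[0,0,0],"spin":0}])

```text
time: 35.1
position: [0.5161, -0.2975, 0.2339]
tcp_rot: [-0.0, 0.437, 0.899, -0.001]
wrist_force: [0.2, -0.7, -0.4]
width: 0.0429
finger_force: 0.0
```

```bash
python3 - <<'E'
from loc import *
r,pic=locate(); cv2.imwrite("pics/crop2.png",pic)
cv2.imwrite("pics/top2.png",env.read_camera("top"))
print(env.sense()["time"],env.sense()["position"])
E
```

```text
5 4 [63.125, 30.5, 32.0625, 64.8125, 67.9375] [127.9375, 118.875, 213.625, 221.5]
px [248.6844 211.352 ] [248.2178 177.3433] tri [0.6024 0.1057 0.1196] err 0.7015976625800842 plane [0.6025 0.105 ] yaw 78.4 size [13.3919 47.1171]
px [214.8786 229.0984] [212.7785 174.2454] tri [0.5538 0.2029 0.1133] err 1.8852153876057063 plane [0.5511 0.2028] yaw 86.4 size [12.903  19.8154]
px [266.7448 240.2352] [237.6766 196.2675] tri [0.5173 0.0531 0.1197] err 0.9170217808950035 plane [0.5178 0.0524] yaw 129.0 size [13.2478 46.8784]
px [237.3182 258.7414] [199.5644 192.7569] tri [0.4647 0.1379 0.1195] err 0.6095573388656884 plane [0.4651 0.1372] yaw 134.4 size [13.7734 46.543 ]
35.65 [ 0.5176 -0.2916  0.2348]
```

View pics/crop2.png

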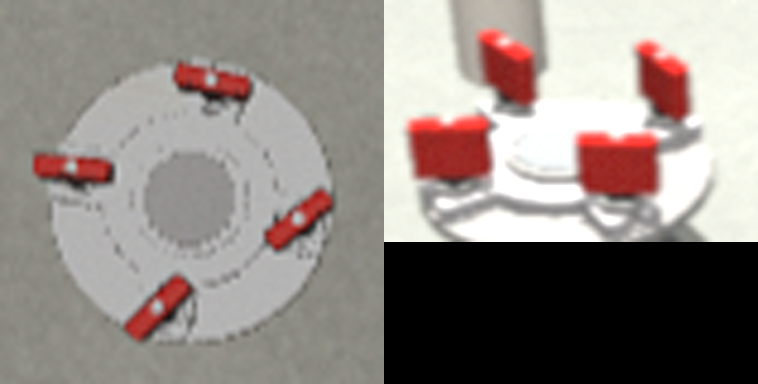

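View pics/top2.png

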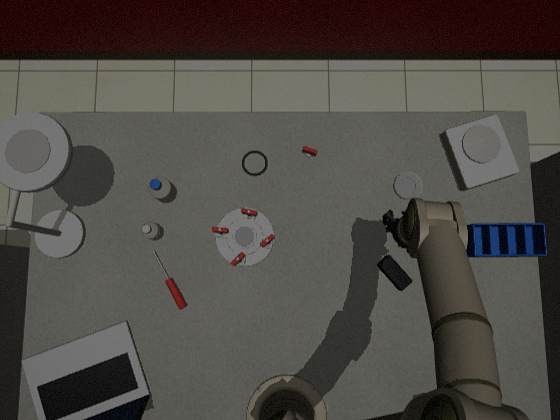

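The pictures show all four knobs down about 5 mm. Bars A, C and D (B's yaw is only roughly readable) stand at the yaws I left them, and the gripper is clear. The bystanders are undisturbed.

```bash
python3 -c "
from rig import env
print(env.sign_off())"
```

```text
the job is handed in; nothing more can be done
None
```

I closed the chamber and handed it in at 35.7 s: each knob got 30°, then was turned to snug in the order A-C-B-D, at an estimated 0.25–0.35 N m above running torque (A's reading was the least certain), with the gripper clear and nothing else touched.

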